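# Make up an order of spacer rings on the spindle scale

### The arm

A 6-joint arm with a two-finger parallel gripper is mounted at the origin on the work surface. World frame = base frame: x ahead of the robot, y to its left, z up, the work surface at z = 0. Lengths are in m, angles in rad, forces in N, time in s.
With the tool pointing down it reaches from about 0.375 to 0.75 m from the base axis. Payload 9 kg.
Tool frame: the origin (TCP) lies midway between the tips of the shut fingers; the grasp point (between the pads) lies 19 mm behind it; z points along the fingers, y is the direction in which the jaws open and shut (so a half turn about z gives the same grasp; the last joint's range is limited). The gripper opens to 85 mm and grips with 20 to 120 N. Pads are 22 mm wide; open, the fingers measure 114 mm over their backs; the gripper's body (76 mm by 85 mm) begins 54 mm behind the grasp point. The pads swing forward as they close: fully open they stand 13 mm farther back than shut.
Start: joints at [1.005, 0.104, 0.097, 1.564, 0, 1.353], TCP at [0.205, 0.564, 0.231] pointing down, gripper open.
Joint ranges: [-2.99, 2.99], [-0.84, 1.86], [-1.1, 1.16], [-1.84, 2.11], [-1.51, 1.56], [-3.14, 3.14]. Speed limits (rad/s): [2.22, 2.22, 2.57, 3.14, 3.14, 3.14].

### API

Orientations are given as a unit quaternion [x, y, z, w].
In Python, from plant import ctrl gives the robot as it stands.
- The arm moves only by the tool apply_moves, never from a script. Its argument "motion" is a list of rows, each an object of numbers: "dx", "dy", "dz": the shift along the tool's x, y, z in m; "ax", "ay", "az": the turn, a rotation vector about the tool's x, y, z in degrees. In form: [{"dx": .., "dy": .., "dz": .., "ax": .., "ay": .., "az": ..}, ...]. A call has 1 to 12 rows; each row is the pose to reach, as a shift and turn from the pose commanded when the call began, along the tool's axes at that moment; what a row does not reach only later rows make up. A row lasts 1/8 s, in which the tool goes at most 62.5 mm and 10.7 degrees, less where a joint would pass 70% of its speed; a pose out of reach is approached as far as the arm can. A call with a gripper value outside its range is refused whole. "grip" is the closure, from 0 (fully open) to 1 (shut), set as the call begins (left out, the last holds). The fingers move at their own pace and stop on an object; "squeeze" is the grip in N (left out, the last holds). Time passes only in rows, so rows that repeat a pose let the fingers close. It gives the time, the measured TCP pose, the force and the opening at its end, in the units of the state.
- ctrl.sense(): the state, without advancing time (a new reading comes with each control period).
- ctrl.camera(name): name is "side" or "top" or "wrist"; returns a dict with "img" (420x560x3 uint8, red, green, blue), "K" (3x3 intrinsics, pixels), "R" (3x3) and "t" (3): a world point X has camera coordinates R X + t; the wrist camera has in their place "tool_from_camera" (4x4, takes a point from camera to tool coordinates, whose origin is the TCP and whose axes are the flange's). Camera axes: x right, y down, z forward; pixel columns grow to the right and rows downward; lengths in m; the calibration is good to about 2 mm. A picture is of the moment at which its call begins: read the wrist's pose just before it. There is no depth.
- ctrl.finish_job(): hands the job in, once; it reports no verdict.
Trained networks look in the newest picture that a camera, given by its name, has taken for a name from the list of things; names that differ only in an ending like _2 or _b are one class to them, and where a whole thing is asked for, a point or a joint stands for the part that bears it (a point fixed in the world has none). Each returns a list of dicts, best first, with "conf" (0 to 1); they miss things now and then, are a little off and sometimes report something else, mostly with a low value. They report only what shows in the picture. A call takes as long as a camera call. They do not tell look-alikes from the thing itself.
- ctrl.outline_of(thing, camera): "mask" (420x560 bool, what is visible of it) and "box" ([left, top, width, height] in pixels, round what is visible of it).
The state is a dict: "clock": time; "joint_pos": joint angles; "qd": joint speeds; "joint_torque": joint torques, N m; "eef_pos": TCP position; "orientation": TCP orientation; "force": force on the tool from outside, world axes, zero at the start; "torque": the same for the moment, N m; "opening": finger opening in m.
Only numpy, scipy, OpenCV 4.12 (cv2) and the standard library are available. Lean on these libraries where they do the work, as an engineer would, in place of code of your own. Each camera call takes 0.05 s, during which the arm holds its last target. There are 200 camera calls.

### The job

Pick the steel spacer rings out of the tray one at a time and thread each over the spindle of the spring scale, fully down on the pan or on the ring before, until the needle rests in the green zone; leave the rings that are not needed lying in the tray. The spindle is not in the middle of the pan and its measured place is not known, so feel for it gently with the ring: never push the needle past the red mark. Do not disturb the other things on the shelf.

Things in the scene. Friction and masses are not known exactly. Their poses are not given: they have to be found in the camera images.
- scale: Grey spring scale, fixed. Round housing 124 mm across and 58 mm high under a sprung pan; a square dial block (106 mm, 64 mm high with its white dial) stands 125 mm along the scale's +x from the pan's middle. Origin: on the work surface under the middle of the pan; z up.
- pan_mid (a point): Middle of the upper face of the scale's round aluminium pan (108 mm across, 6 mm thick); z up, axes parallel to the scale's. The pan sinks straight down against a 200 N/m spring (52 mm of travel, lightly damped); its face is 125 mm above the work surface when wholly unloaded. The spindle rises from it and sinks with it: pressing on the spindle presses the pan.
- spindle_about (a point): Point 55 mm above the pan's middle, level with the flat top of the upright steel spindle (14 mm thick, top edge rounded 1 mm). The spindle's axis is 6 mm to the side of this point; the direction differs each time and is not reported (look or feel). Pushed hard sideways it turns stiffly (0.05 N m) about the pan's middle. A ring has 1.5 mm of play around it.
- needle (a joint): Red dial needle, rad: 50 per metre of pan sinking, so 0.25 per newton on pan and spindle, about 0.37 per ring. Starts at 0.2 to 0.8 (unknown part load in the cup under the pan). Green zone 1.226 to 1.645 (500 to 670 g), a little wider than one ring; two or three rings reach it. Red mark 2.4 (9.6 N): overload. From above it points along the scale's +y at 0 and turns clockwise.
- tray: Blue-rimmed tray with black rubber floor, fixed, 220 x 210 mm, rim 7 mm high, floor 4 mm above the work surface. Origin: centre of the underside, z up. The rings lie near (+-50, +-45) mm in its frame.
- ring0: One of four alike steel spacer rings: outer diameter 44 mm, bore 17 mm, 15 mm high, about 152 g (within 5 %). Origin: centre of its underside, z up along the bore. Starts flat on the tray; picked from above across its outside.
- ring1: One of four alike steel spacer rings: outer diameter 44 mm, bore 17 mm, 15 mm high, about 152 g (within 5 %). Origin: centre of its underside, z up along the bore. Starts flat on the tray; picked from above across its outside.
- ring2: One of four alike steel spacer rings: outer diameter 44 mm, bore 17 mm, 15 mm high, about 152 g (within 5 %). Origin: centre of its underside, z up along the bore. Starts flat on the tray; picked from above across its outside.
- ring3: One of four alike steel spacer rings: outer diameter 44 mm, bore 17 mm, 15 mm high, about 152 g (within 5 %). Origin: centre of its underside, z up along the bore. Starts flat on the tray; picked from above across its outside.
- jar: Bystander: clear glass jar with metal twist cap, 56 mm in diameter, 85 mm high, loose. Origin: centre of its underside.
- inflator: Bystander: silver CO2 inflator head lying down, about 60 x 35 x 22 mm, loose. Origin: centre of its underside.
- tire_lever: Bystander: blue tire lever lying flat, about 120 x 16 x 8 mm, long along its x. Origin: under its middle.
- valve_wrench: Bystander: stainless valve wrench lying flat, about 103 x 19 x 6 mm, long along its x. Origin: under its middle.
Things that resemble listed ones, but are neither listed nor needed, are in the scene too. What is shaped like the ring1 but orange is not meant.

How it is judged:
By the outcome, as a careful person would: the job done as asked, in the order asked, and still so for the second after the job is handed in, with the robot touching nothing.
It also fails if it takes over 72 s, if anything falls off the work surface, if the arm or the gripper's body presses on something with over 40 N, if the wrist force passes 120 N, or if a joint passes its speed limit or range.

## Working session

There is one attempt and no reset: what is moved stays moved. The work goes in short steps, Python scripts to look and compute and a tool call to move; the robot and the scene stay as the last step left them, time stands still between calls to the robot, and variables do not carry over. Pictures are saved under pics/ and viewed, about 8 in all and at most 12, crops included, and the job is handed in when it is done.

Besides the shell and the picture viewer there is one more tool, called after ">>>" in YAML: its name, and indented under it one key for each argument. apply_moves: Moves the arm, as the interface text tells. Its arguments: {"type":"object","properties":{"motion":{"type":"array"},"grip":{"type":"number"},"squeeze":{"type":"number"}},"required":["motion"]}

```bash
ls; mkdir -p pics; python3 - <<'E'
from plant import ctrl
import cv2,numpy as np,pickle
print(ctrl.sense())
d={}
for n in ["top","side"]:
    c=ctrl.camera(n); d[n]=c
    cv2.imwrite(f"pics/{n}0.png",c["img"][:,:,::-1]); print(n,c["K"],c["R"],c["t"])
    for t in ["ring0","scale","tray","needle","pan_mid","spindle_about","jar"]:
        for r in ctrl.outline_of(t,n): print(n,t,round(r["conf"],2),r["box"])
pickle.dump(d,open("d.pkl","wb"))
E
```

```text
pics
{'clock': 0.0, 'joint_pos': array([1.00529889e+00, 1.04706311e-01, 9.64591999e-02, 1.56388845e+00,
       2.76124952e-06, 1.35311888e+00]), 'qd': array([ 0.00019974,  0.00170531,  0.00138237, -0.00027469, -0.00063381,
        0.00036199]), 'joint_torque': array([ 1.21522819e-03, -5.56930017e+01,  5.03650296e+01,  1.70001463e-02,
       -2.17009506e-04, -5.55785391e-07]), 'eef_pos': array([0.20430486, 0.56379196, 0.23051267]), 'orientation': array([ 1.73034637e-01,  9.84915512e-01, -6.18402180e-04, -2.56839244e-04]), 'force': array([ 0.57637059, -0.01648695,  0.97723735]), 'torque': array([ 0.01759819, -0.00442972, -0.05877252]), 'opening': 0.0851238441891637}
top [[454.04915918   0.         276.9262904 ]
 [  0.         454.04915918 205.18785416]
 [  0.           0.           1.        ]] [[-0.0081156  -0.99967906 -0.02399812]
 [-0.9834921   0.012318   -0.18053133]
 [ 0.180769    0.02213684 -0.98327643]] [0.04159407 0.6001892  0.92499664]
top ring0 0.88 [394.2, 313.4, 23.2, 18.6]
top ring0 0.86 [345.6, 298.7, 26.2, 26.2]
top ring0 0.78 [402.9, 244.5, 20.3, 15.8]
top ring0 0.76 [3
[... 488 characters left out ...]
4274 ]
 [ 0.61754864  0.60805773 -0.49889826]] [-0.41193169  0.32435162  0.93189287]
side ring0 0.89 [236.4, 331.2, 19.1, 17.8]
side ring0 0.88 [287.0, 315.9, 26.3, 13.3]
side ring0 0.86 [330.3, 329.5, 18.4, 20.8]
side ring0 0.79 [356.4, 307.4, 20.0, 18.2]
side ring0 0.74 [264.7, 360.8, 28.1, 22.6]
side ring0 0.68 [318.1, 290.3, 21.0, 16.4]
side scale 0.9 [173.1, 185.8, 80.2, 74.2]
side tray 0.79 [265.1, 280.7, 141.5, 96.1]
side pan_mid 0.64 [174.3, 184.4, 43.4, 45.9]
side pan_mid 0.59 [284.0, 224.2, 21.9, 41.3]
side spindle_about 0.74 [172.2, 187.9, 46.4, 43.9]
side spindle_about 0.2 [351.3, 306.6, 25.7, 20.9]
side jar 0.93 [283.6, 225.6, 25.0, 39.2]
side jar 0.24 [355.8, 308.4, 20.2, 18.3]
```

```bash
python3 - <<'E'
import cv2,pickle,numpy as np
d=pickle.load(open("d.pkl","rb"))
t=d["top"]["img"][140:350,130:460,::-1]; cv2.imwrite("pics/a.png",cv2.resize(t,None,fx=2.4,fy=2.4,interpolation=cv2.INTER_CUBIC))
t=d["side"]["img"][160:400,130:430,::-1]; cv2.imwrite("pics/b.png",cv2.resize(t,None,fx=2.5,fy=2.5,interpolation=cv2.INTER_CUBIC))
E
```

```text
(no output)
```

View pics/a.png

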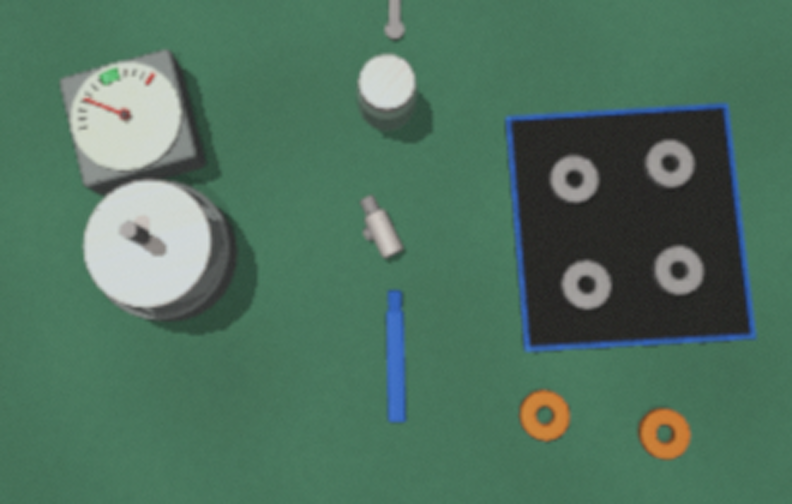

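View pics/b.png

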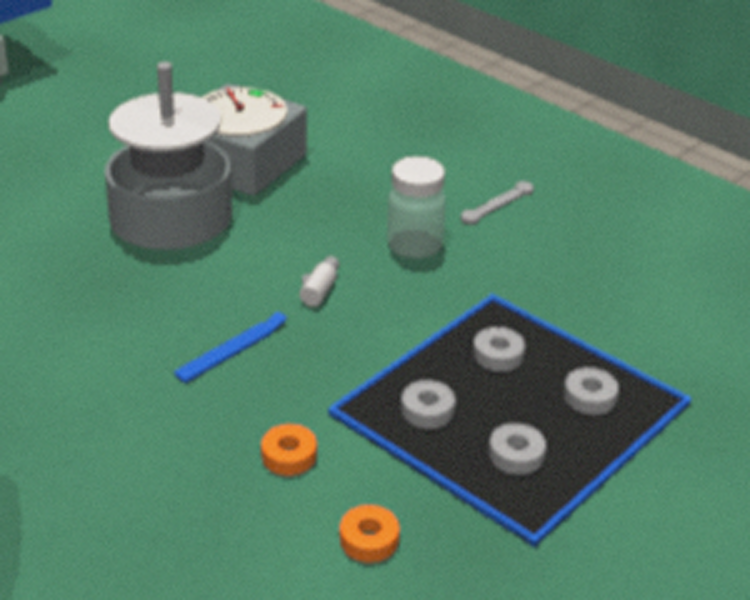

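The top crop shows four grey rings in the tray at crop (575,178), (670,163), (586,284) and (679,270). The orange look-alikes lie outside it at (545,415) and (665,433). The needle is at the left of the dial, and the spindle top is at about (129,229), towards the left of the pan. I'll use the grey rings. Next I compute positions.

```bash
cat > h.py <<'E'
import numpy as np,cv2,pickle
from scipy.optimize import least_squares
from scipy.spatial.transform import Rotation as Ro
def proj(c,X):
    p=(np.atleast_2d(X)@c["R"].T+c["t"])@c["K"].T; return p[:,:2]/p[:,2:]
def ray(c,uv,z):
    d=c["R"].T@np.linalg.solve(c["K"],[uv[0],uv[1],1.]); o=-c["R"].T@c["t"]
    return o+d*(z-o[2])/d[2]
a=np.linspace(0,2*np.pi,60,endpoint=False)
def cyl(x,y,z0,z1,r): return np.vstack([np.c_[x+r*np.cos(a),y+r*np.sin(a),0*a+z] for z in(z0,z1)])
def hullc(c,P):
    h=cv2.convexHull(proj(c,P).astype(np.float32)); m=cv2.moments(h); return np.array([m["m10"],m["m01"]])/m["m00"]
def blobs(mask,lo,hi):
    n,l,s,_=cv2.connectedComponentsWithStats(mask.astype(np.uint8)); out=[]
    for i in range(1,n):
        if lo<s[i,4]<hi:
            ct=max(cv2.findContours((l==i).astype(np.uint8),0,1)[0],key=len); h=cv2.convexHull(ct); m=cv2.moments(h)
            out.append((np.array([m["m10"],m["m01"]])/m["m00"],s[i]))
    return out
E
python3 - <<'E'
from h import *
d=pickle.load(open("d.pkl","rb"))
B={}
for n in d:
    c=d[n]; hsv=cv2.cvtColor(c["img"],cv2.COLOR_RGB2HSV)
    m=(hsv[...,1]<60)&(hsv[...,2]>90)
    B[n]=blobs(m,100,6000)
    for b in B[n]: print(n,b[0].round(1),b[1], ray(c,b[0],.0115).round(3))
T=[(369.6,214.2),(409.2,207.9),(374.2,258.3),(412.9,252.5)]
for u in T:
    bt=min(B["top"],key=lambda b:np.hypot(*(b[0]-u)))[0]; g=ray(d["top"],bt,.0115)
    bs=min(B["side"],key=lambda b:np.hypot(*(b[0]-proj(d["side"],g)[0])))[0]
    f=lambda p:np.r_[hullc(d["top"],cyl(*p,.004,.019,.022))-bt,hullc(d["side"],cyl(*p,.004,.019,.022))-bs]
    s=least_squares(f,g[:2]); print("ring",s.x.round(4),s.fun.round(1))
# tray axis from blue rim; needle px
c=d["top"]; q=lambda x,y:(x/2.4+130,y/2.4+140)
h=ray(c,q(125,115),.064); tip=ray(c,q(84,99),.064); gz=ray(c,q(110,76),.064); rd=ray(c,q(151,79),.064)
print("hub",h); 
for n,p in (("needle",tip),("green",gz),("red",rd)): print(n,np.degrees(np.arctan2(*(p-h)[1::-1])))
for z in (.105,.11,.115): print(z,"pan top view",ray(c,q(147,242),z),"spindle",ray(c,q(129,229),z+.055),
  "side spindle",ray(d["side"],(165/2.5+130,65/2.5+160),z+.055))
E
```

```text
top [294.2 135.1] [290 114   9  43 261] [ 0.773 -0.005  0.012]
top [182.4 188.5] [ 155  161   56   57 2162] [0.65  0.252 0.012]
top [290.7 175.5] [279 162  25  28 556] [0.677 0.004 0.012]
top [408.7 207.5] [399 198  20  20 275] [ 0.6   -0.259  0.012]
top [368.7 214.1] [359 205  20  19 274] [ 0.586 -0.169  0.012]
top [192.2 241.3] [ 164  214   59   59 2434] [0.529 0.226 0.012]
top [287.6 234.5] [280 221  18  27 265] [0.542 0.013 0.012]
top [412.5 252.1] [403 242  20  21 290] [ 0.5   -0.261  0.012]
top [373.9 258.1] [364 248  21  21 290] [ 0.488 -0.176  0.012]
side [521.6  21.3] [ 479    0   81   48 3084] [4.276 1.012 0.011]
side [204.9 219.4] [ 172  184   81   76 2130] [0.605 0.285 0.011]
side [296.2 241.8] [286 222  22  41 729] [0.704 0.039 0.011]
side [328.4 240.5] [314 232  30  18 161] [ 0.769 -0.013  0.011]
side [257.2 272.1] [250 262  16  21 199] [0.542 0.012 0.011]
side [329.2 298.7] [319 291  21  17 286] [ 0.588 -0.167  0.011]
side [ 27.6 328.2] [  0 306  55  40 403] [0.077 0.186 0.011]
side [366.2 315.4] [356 307  22  18 319] [ 0.602 -0.257  0.011]
side [300.7 320.7] [290 312 
[... 189 characters left out ...]
0.2 -0.2 -0.1  0.6]
ring [ 0.6002 -0.2574] [-0.5 -0.3 -0.1  0.6]
ring [ 0.4883 -0.175 ] [-0.3 -0.3  0.   0.6]
ring [ 0.5008 -0.2598] [-0.4 -0.3 -0.   0.8]
hub [0.63954377 0.24027566 0.064     ]
needle 67.88934081690203
green 22.058685229824125
red -34.43439245539308
0.105 pan top view [0.52013291 0.20859274 0.105     ] spindle [0.52483703 0.21152865 0.16      ] side spindle [0.53472401 0.22075277 0.16      ]
0.11 pan top view [0.51960371 0.2075265  0.11      ] spindle [0.52424656 0.21037704 0.165     ] side spindle [0.52876769 0.21268652 0.165     ]
0.115 pan top view [0.51907451 0.20646027 0.115     ] spindle [0.52365609 0.20922544 0.17      ] side spindle [0.52281136 0.20462028 0.17      ]
```

```bash
python3 - <<'E'
from h import *
from plant import ctrl
s=ctrl.sense(); c=ctrl.camera("wrist"); M=c["tool_from_camera"]; print(c["K"],M)
R=Ro.from_quat(s["orientation"]).as_matrix(); print(R)
p=s["eef_pos"]
for g in ([.5245,.209,.26],[.5245,.209,.30],[.4883,-.175,.2]): print((R.T@(np.array(g)-p)).round(4))
cv2.imwrite("pics/w0.png",c["img"][:,:,::-1])
E
```

```text
[[295.18832197   0.         280.82727368]
 [  0.         295.18832197 213.03843342]
 [  0.           0.           1.        ]] [[ 1.24400427e-03 -9.48908821e-01 -3.15547938e-01  8.08427324e-02]
 [ 9.99999006e-01  9.71066374e-04  1.02218886e-03 -1.25490625e-03]
 [-6.63546032e-04 -3.15548896e-01  9.48909086e-01 -1.43370776e-01]
 [ 0.00000000e+00  0.00000000e+00  0.00000000e+00  1.00000000e+00]]
[[-9.40124515e-01  3.40831176e-01  7.04842856e-05]
 [ 3.40831183e-01  9.40124503e-01  1.52620165e-04]
 [-1.42462937e-05  1.67505201e-04 -9.99999986e-01]]
[-0.4219 -0.2248 -0.0287]
[-0.4219 -0.2248 -0.0687]
[-0.5187 -0.5982  0.0313]
```

>>> apply_moves:
  motion:
    - {"dx": -0.42,"dy": -0.225,"dz": -0.04}
    - {"dx": -0.42,"dy": -0.225,"dz": -0.04}
    - {"dx": -0.42,"dy": -0.225,"dz": -0.04}
    - {"dx": -0.42,"dy": -0.225,"dz": -0.04}
    - {"dx": -0.42,"dy": -0.225,"dz": -0.04}
    - {"dx": -0.42,"dy": -0.225,"dz": -0.04}
    - {"dx": -0.42,"dy": -0.225,"dz": -0.04}
    - {"dx": -0.42,"dy": -0.225,"dz": -0.04}
    - {"dx": -0.42,"dy": -0.225,"dz": -0.04}
    - {"dx": -0.42,"dy": -0.225,"dz": -0.04}

```text
invalid input
```

```bash
cat >> h.py <<'E'
def wcam(ctrl):
    s=ctrl.sense(); c=ctrl.camera("wrist"); M=c["tool_from_camera"]
    T=np.eye(4); T[:3,:3]=Ro.from_quat(s["orientation"]).as_matrix(); T[:3,3]=s["eef_pos"]
    W=np.linalg.inv(T@M); return s,dict(img=c["img"],K=c["K"],R=W[:3,:3],t=W[:3,3])
E
python3 - <<'E'
from h import *
from plant import ctrl
s,c=wcam(ctrl); print(s["clock"],s["eef_pos"],s["force"])
pickle.dump((s,c),open("w1.pkl","wb"))
print(proj(c,[[.5245,.209,.1675],[.519,.207,.1125]]))
cv2.imwrite("pics/w1.png",cv2.resize(c["img"][:,:,::-1],None,fx=1.4,fy=1.4,interpolation=cv2.INTER_CUBIC))
E
```

```text
0.85 [0.20450073 0.56412    0.23136269] [ 0.30103117 -0.29427629  0.09296141]
[[ 94.3091387  555.13108177]
 [114.88540034 496.60444517]]
```

View pics/w1.png

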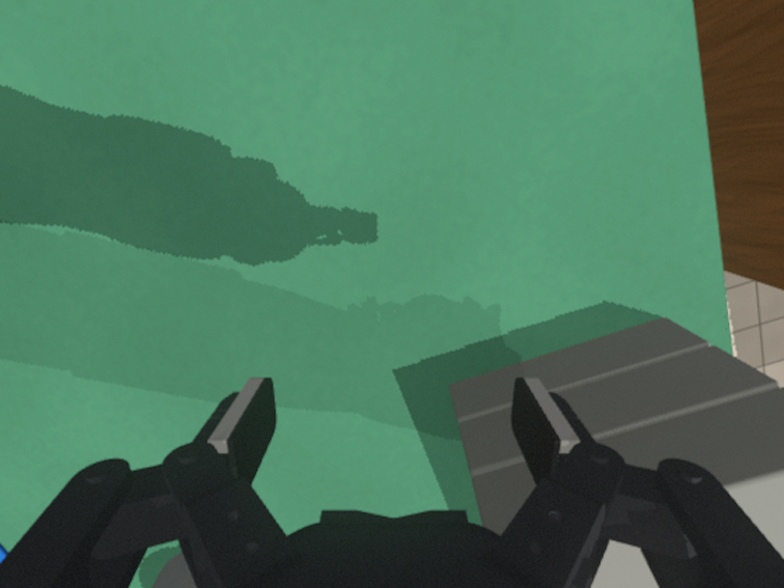

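The wrist picture shows only the fingers, at (240,430) and (540,430), and an unrelated box, because the move was refused. I'll retry with all six keys, aiming 45 mm short of the spindle along tool -x.

>>> apply_moves:
  motion:
    - {"dx": -0.46,"dy": -0.225,"dz": -0.04,"ax": 0,"ay": 0,"az": 0}
    - {"dx": -0.46,"dy": -0.225,"dz": -0.04,"ax": 0,"ay": 0,"az": 0}
    - {"dx": -0.46,"dy": -0.225,"dz": -0.04,"ax": 0,"ay": 0,"az": 0}
    - {"dx": -0.46,"dy": -0.225,"dz": -0.04,"ax": 0,"ay": 0,"az": 0}
    - {"dx": -0.46,"dy": -0.225,"dz": -0.04,"ax": 0,"ay": 0,"az": 0}
    - {"dx": -0.46,"dy": -0.225,"dz": -0.04,"ax": 0,"ay": 0,"az": 0}
    - {"dx": -0.46,"dy": -0.225,"dz": -0.04,"ax": 0,"ay": 0,"az": 0}
    - {"dx": -0.46,"dy": -0.225,"dz": -0.04,"ax": 0,"ay": 0,"az": 0}
    - {"dx": -0.46,"dy": -0.225,"dz": -0.04,"ax": 0,"ay": 0,"az": 0}
    - {"dx": -0.46,"dy": -0.225,"dz": -0.04,"ax": 0,"ay": 0,"az": 0}
    - {"dx": -0.46,"dy": -0.225,"dz": -0.04,"ax": 0,"ay": 0,"az": 0}

```text
clock: 2.28
eef_pos: [0.5594, 0.197, 0.2714]
orientation: [0.172, 0.985, 0.0, -0.0]
force: [-0.6, 0.3, -0.2]
opening: 0.0857
```

```bash
python3 - <<'E'
from h import *
from plant import ctrl
s,c=wcam(ctrl); print(s["clock"],s["eef_pos"],s["force"])
pickle.dump((s,c),open("w1.pkl","wb"))
print(proj(c,[[.5245,.209,.1675],[.519,.207,.1125]]))
cv2.imwrite("pics/w1b.png",cv2.resize(c["img"][:,:,::-1],None,fx=1.4,fy=1.4,interpolation=cv2.INTER_CUBIC))
E
```

```text
2.275 [0.55941851 0.19695684 0.2714098 ] [-0.63392119  0.27897745 -0.20388184]
[[281.39781646 169.88241567]
 [277.55953314 155.89285863]]
```

View pics/w1b.png

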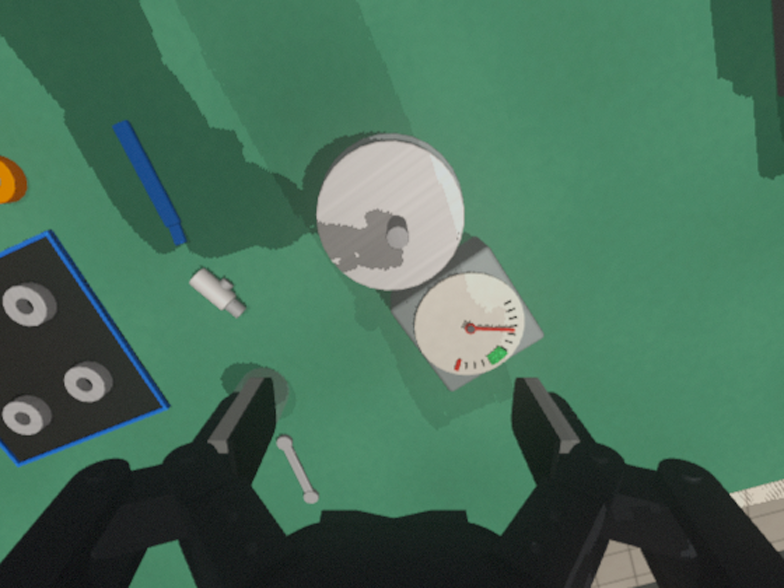

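The wrist view shows the pan centre at (390,215), the spindle top at (398,235) and the dial hub at (470,327), with the needle pointing right to (514,330). I'll refine these with a crop.

```bash
python3 - <<'E'
from h import *
s,c=pickle.load(open("w1.pkl","rb")); q=lambda x,y:(x/1.4,y/1.4)
im=c["img"]
h=ray(c,q(470,327),.064); print("hub",h)
for n,p in (("needle",q(514,330)),("green",q(497,355)),("red",q(458,365))): 
    v=ray(c,p,.064)-h; print(n,np.degrees(np.arctan2(v[1],v[0])))
hsv=cv2.cvtColor(im,cv2.COLOR_RGB2HSV)
m=((hsv[...,1]<70)&(hsv[...,2]>60)).astype(np.uint8)
m[:, :225]=0;m[:,332:]=0;m[:98]=0;m[207:]=0
p=np.argwhere(m)[:,::-1]
# pan: fit predicted outline to top face edge
e=cv2.Canny(im,40,120); pts=np.argwhere(e)[:,::-1]
r0=proj(c,[.519,.207,.1125])[0]
f=lambda x:[np.min(np.hypot(*(q-pp))) for pp in P for q in [proj(c,cyl(x[0],x[1],.1125,.1125,.054))[:60]] for _ in [0]] if 0 else 0
from scipy.spatial import cKDTree
tr=cKDTree(pts)
def res(x): 
    q=proj(c,cyl(x[0],x[1],.1125,.1125,.054)[:60]); return tr.query(q,distance_upper_bound=5)[0].clip(0,5)
b=least_squares(res,[.519,.207],loss="soft_l1",diff_step=1e-3); print("pan",b.x,np.median(b.fun))
def res2(x,z=.1675,r=.0065):
    q=proj(c,cyl(x[0],x[1],z,z,r)[:60]); return tr.query(q)[0].clip(0,4)
best=min(((np.mean(res2((x,y))),x,y) for x in np.arange(.517,.532,.0005) for y in np.arange(.201,.217,.0005)));print("spindle",best)
u=ray(c,q(398,235),.1675);print("by eye",u)
k=cv2.resize(im[140:195,255:320,::-1],None,fx=10,fy=10,interpolation=cv2.INTER_CUBIC)
for rr,xy,col in((.007,best[1:],(0,0,255)),):
    L=((proj(c,cyl(*xy,.1675,.1675,rr)[:60])-[255,140]+.5)*10).astype(int); cv2.polylines(k,[L],True,col,1)
cv2.imwrite("pics/sp.png",k)
E
```

```text
hub [0.64268901 0.24087123 0.064     ]
needle 66.01132526402064
green 23.824245740524
red -32.9611721426797
pan [0.51997442 0.20747627] 0.5628736796273779
spindle (np.float64(0.4255000365446138), np.float64(0.5249999999999991), np.float64(0.21100000000000002))
by eye [0.52371209 0.21186049 0.1675    ]
```

View pics/sp.png

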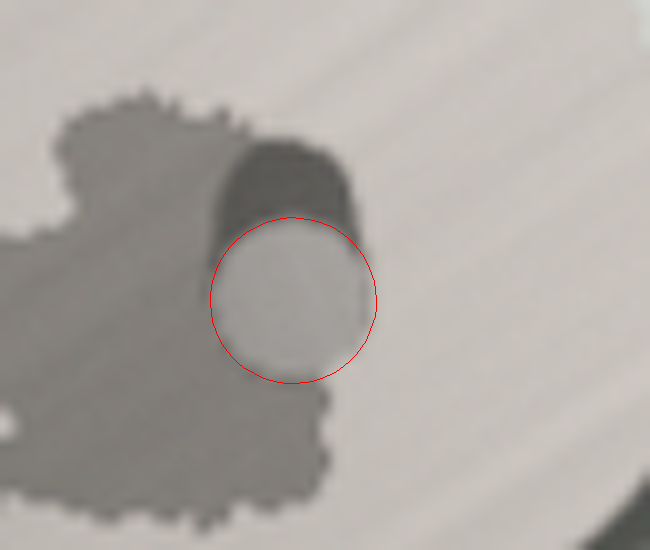

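The circle sits on the spindle top. It is at (0.525, 0.211), 6.1 mm from the pan middle, which agrees with the given 6 mm. The needle reads about 0.65, so two rings should give about 1.4, inside the green zone. Next I hover over the nearest grey ring.

>>> apply_moves:
  motion:
    - {"dx": -0.06,"dy": -0.374,"dz": 0.171,"ax": 0,"ay": 0,"az": 0}
    - {"dx": -0.06,"dy": -0.374,"dz": 0.171,"ax": 0,"ay": 0,"az": 0}
    - {"dx": -0.06,"dy": -0.374,"dz": 0.171,"ax": 0,"ay": 0,"az": 0}
    - {"dx": -0.06,"dy": -0.374,"dz": 0.171,"ax": 0,"ay": 0,"az": 0}
    - {"dx": -0.06,"dy": -0.374,"dz": 0.171,"ax": 0,"ay": 0,"az": 0}
    - {"dx": -0.06,"dy": -0.374,"dz": 0.171,"ax": 0,"ay": 0,"az": 0}
    - {"dx": -0.06,"dy": -0.374,"dz": 0.171,"ax": 0,"ay": 0,"az": 0}
    - {"dx": -0.06,"dy": -0.374,"dz": 0.171,"ax": 0,"ay": 0,"az": 0}
    - {"dx": -0.06,"dy": -0.374,"dz": 0.171,"ax": 0,"ay": 0,"az": 0}
    - {"dx": -0.06,"dy": -0.374,"dz": 0.171,"ax": 0,"ay": 0,"az": 0}

```text
clock: 3.58
eef_pos: [0.4899, -0.175, 0.1011]
orientation: [0.172, 0.985, -0.0, 0.001]
force: [-0.4, -0.4, 0.4]
opening: 0.0858
```

```bash
cat >> h.py <<'E'
def ringfit(s,c,zt,tol=(.03,.03),guess=None):
    """fit the ring's top outer+bore edges at height zt in tool-local x,y"""
    from scipy.spatial import cKDTree
    g=cv2.cvtColor(c["img"],cv2.COLOR_RGB2GRAY); tr=cKDTree(np.argwhere(cv2.Canny(g,40,110))[:,::-1])
    p=s["eef_pos"][:2] if guess is None else np.array(guess)
    def cost(x): return np.mean(tr.query(proj(c,np.vstack([cyl(*x,zt,zt,.022)[:60],cyl(*x,zt,zt,.0085)[:60]])))[0].clip(0,4))
    b=min((cost(p+[i,j]),*(p+[i,j])) for i in np.arange(-.012,.0121,.001) for j in np.arange(-.012,.0121,.001))
    return min((cost(np.array(b[1:])+[i,j]),*(np.array(b[1:])+[i,j])) for i in np.arange(-.001,.0011,.00025) for j in np.arange(-.001,.0011,.00025))
E
python3 - <<'E'
from h import *
from plant import ctrl
s,c=wcam(ctrl); print(s["clock"],s["eef_pos"],s["force"],s["opening"])
b=ringfit(s,c,.019); print(b)
k=c["img"][:,:,::-1].copy(); cv2.polylines(k,[proj(c,cyl(*b[1:],.019,.019,.022)[:60]).astype(int)],True,(0,0,255))
R=Ro.from_quat(s["orientation"]).as_matrix(); print((R.T@(np.r_[b[1:],.006]-s["eef_pos"])).round(4))
cv2.imwrite("pics/w2.png",k)
E
```

```text
3.575 [ 0.48991934 -0.17504825  0.10107863] [-0.3910298  -0.39456085  0.36152157] 0.08584601477025852
(np.float64(0.5220697827989672), np.float64(0.4871693394641813), np.float64(-0.176298252697252))
[ 0.0023 -0.0021  0.0951]
```

View pics/w2.png

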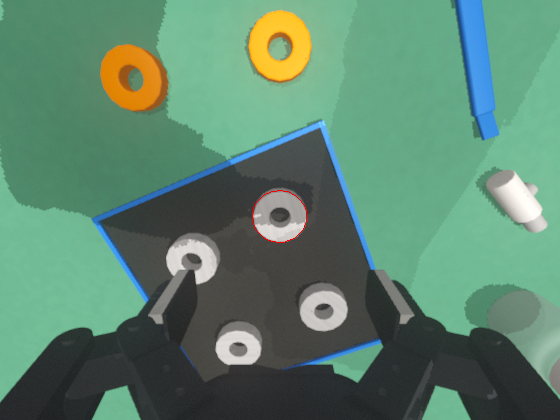

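The red fit sits on the target ring at px (279,216). It is the grey ring in the tray, and the orange ones are well away at (133,77) and (280,45). Descending.

>>> apply_moves:
  motion:
    - {"dx": 0.0023,"dy": -0.002,"dz": 0.05,"ax": 0,"ay": 0,"az": 0}
    - {"dx": 0.0023,"dy": -0.002,"dz": 0.085,"ax": 0,"ay": 0,"az": 0}
    - {"dx": 0.0023,"dy": -0.002,"dz": 0.095,"ax": 0,"ay": 0,"az": 0}
    - {"dx": 0.0023,"dy": -0.002,"dz": 0.095,"ax": 0,"ay": 0,"az": 0}

```text
clock: 4.12
eef_pos: [0.4867, -0.177, 0.0058]
orientation: [0.173, 0.985, 0.0, 0.0]
force: [1.3, -0.7, -0.1]
opening: 0.0858
```

>>> apply_moves:
  motion:
    - {"dx": 0,"dy": 0,"dz": 0,"ax": 0,"ay": 0,"az": 0}
    - {"dx": 0,"dy": 0,"dz": 0,"ax": 0,"ay": 0,"az": 0}
    - {"dx": 0,"dy": 0,"dz": 0,"ax": 0,"ay": 0,"az": 0}
    - {"dx": 0,"dy": 0,"dz": 0,"ax": 0,"ay": 0,"az": 0}
    - {"dx": 0,"dy": 0,"dz": 0,"ax": 0,"ay": 0,"az": 0}
    - {"dx": 0,"dy": 0,"dz": 0,"ax": 0,"ay": 0,"az": 0}
    - {"dx": 0,"dy": 0,"dz": 0,"ax": 0,"ay": 0,"az": 0}
    - {"dx": 0,"dy": 0,"dz": 0,"ax": 0,"ay": 0,"az": 0}
  grip: 1
  squeeze: 40

```text
clock: 5.12
eef_pos: [0.4872, -0.1777, 0.0069]
orientation: [0.173, 0.985, -0.0, 0.001]
force: [-2.1, 2.4, 9.3]
opening: 0.0423
```

>>> apply_moves:
  motion:
    - {"dx": 0,"dy": 0,"dz": -0.03,"ax": 0,"ay": 0,"az": 0}
    - {"dx": 0,"dy": 0,"dz": -0.08,"ax": 0,"ay": 0,"az": 0}
    - {"dx": 0,"dy": 0,"dz": -0.14,"ax": 0,"ay": 0,"az": 0}
    - {"dx": 0,"dy": 0,"dz": -0.2,"ax": 0,"ay": 0,"az": 0}
    - {"dx": 0,"dy": 0,"dz": -0.23,"ax": 0,"ay": 0,"az": 0}
    - {"dx": 0,"dy": 0,"dz": -0.23,"ax": 0,"ay": 0,"az": 0}

```text
clock: 5.88
eef_pos: [0.4875, -0.1782, 0.2382]
orientation: [0.173, 0.985, -0.001, 0.002]
force: [0.7, -0.6, -2.7]
opening: 0.0427
```

```bash
python3 - <<'E'
from h import *
from plant import ctrl
s,c=wcam(ctrl); print(s["clock"],s["eef_pos"],s["orientation"],s["force"],s["opening"])
pickle.dump((s,c),open("w3.pkl","wb"))
R=Ro.from_quat(s["orientation"]).as_matrix()
for o in np.arange(.008,.023,.0015):
    b=ringfit(s,c,s["eef_pos"][2]+o); print(round(o,4),b[0].round(3),(R.T@(np.r_[b[1:],0]-s["eef_pos"])).round(4)[:2])
cv2.imwrite("pics/w3.png",cv2.resize(c["img"][220:400,180:380,::-1],None,fx=3,fy=3,interpolation=cv2.INTER_CUBIC))
E
```

```text
5.875 [ 0.48748303 -0.17817067  0.23823042] [ 0.1730613   0.98490797 -0.00099368  0.00225532] [ 0.67925355 -0.59994368 -2.734589  ] 0.04274280721993876
0.008 0.689 [-0.0008 -0.0006]
0.0095 0.656 [ 0.     -0.0006]
0.011 0.713 [ 0.001  -0.0007]
0.0125 0.821 [ 0.0018 -0.0008]
0.014 0.984 [ 0.0029 -0.0009]
0.0155 1.164 [ 0.004  -0.0007]
0.017 1.349 [ 0.0048 -0.0008]
0.0185 1.553 [ 0.0058 -0.0009]
0.02 1.643 [ 0.0084 -0.001 ]
0.0215 1.642 [ 0.0092 -0.001 ]
```

View pics/w3.png

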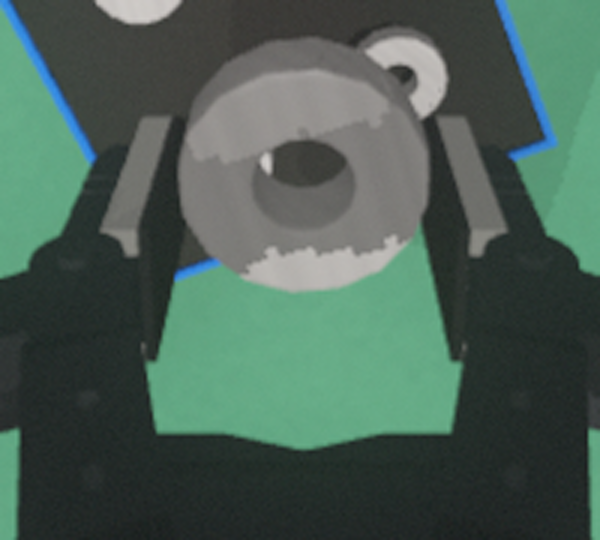

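The ring is held squarely, with its bore at crop (303,185). Next I hover 50 mm to the side of the spindle, so the ring and spindle show in one picture.

>>> apply_moves:
  motion:
    - {"dx": 0.0467,"dy": 0.3794,"dz": 0.02,"ax": 0,"ay": 0,"az": 0}
    - {"dx": 0.0467,"dy": 0.3794,"dz": 0.02,"ax": 0,"ay": 0,"az": 0}
    - {"dx": 0.0467,"dy": 0.3794,"dz": 0.02,"ax": 0,"ay": 0,"az": 0}
    - {"dx": 0.0467,"dy": 0.3794,"dz": 0.02,"ax": 0,"ay": 0,"az": 0}
    - {"dx": 0.0467,"dy": 0.3794,"dz": 0.02,"ax": 0,"ay": 0,"az": 0}
    - {"dx": 0.0467,"dy": 0.3794,"dz": 0.02,"ax": 0,"ay": 0,"az": 0}
    - {"dx": 0.0467,"dy": 0.3794,"dz": 0.048,"ax": 0,"ay": 0,"az": 0}
    - {"dx": 0.0467,"dy": 0.3794,"dz": 0.048,"ax": 0,"ay": 0,"az": 0}
    - {"dx": 0.0467,"dy": 0.3794,"dz": 0.048,"ax": 0,"ay": 0,"az": 0}

```text
clock: 7.05
eef_pos: [0.5713, 0.1944, 0.1871]
orientation: [0.173, 0.985, -0.0, -0.001]
force: [-1.0, 0.3, -1.7]
opening: 0.0422
```

```bash
cat >> h.py <<'E'
def spfit(c,z,guess=(.525,.211),r=.0066):
    from scipy.spatial import cKDTree
    g=cv2.cvtColor(c["img"],cv2.COLOR_RGB2GRAY); tr=cKDTree(np.argwhere(cv2.Canny(g,40,110))[:,::-1])
    co=lambda x:np.mean(tr.query(proj(c,cyl(*x,z,z,r)[:60]))[0].clip(0,4))
    return min((co((guess[0]+i,guess[1]+j)),guess[0]+i,guess[1]+j) for i in np.arange(-.008,.0081,.0004) for j in np.arange(-.008,.0081,.0004))
E
python3 - <<'E'
from h import *
from plant import ctrl
s,c=wcam(ctrl); print(s["clock"],s["eef_pos"],s["orientation"],s["force"],s["opening"])
R=Ro.from_quat(s["orientation"]).as_matrix()
for o in (.0095,.012): 
    b=ringfit(s,c,s["eef_pos"][2]+o); print("ring",b,(R.T@(np.r_[b[1:],0]-s["eef_pos"])).round(4)[:2])
    for z in (.1665,.1685):
        p=spfit(c,z); print("sp",p, "move",(R.T@np.r_[np.array(p[1:])-b[1:],0]).round(4))
k=c["img"][:,:,::-1].copy()
cv2.polylines(k,[(proj(c,cyl(*p[1:],z,z,.0066)[:60])).round().astype(int)],True,(0,0,255))
cv2.polylines(k,[(proj(c,cyl(*b[1:],s["eef_pos"][2]+.012,.2,.022)[:60])).round().astype(int)],True,(255,0,255))
cv2.imwrite("pics/w4.png",cv2.resize(k[80:400,100:460],None,fx=1.8,fy=1.8,interpolation=cv2.INTER_CUBIC))
E
```

```text
7.05 [0.57134791 0.19443721 0.18707967] [ 1.73413701e-01  9.84848902e-01 -2.25755267e-04 -5.27191980e-04] [-1.00912306  0.28505822 -1.65973511] 0.04217101156677936
ring (np.float64(1.4004461042047576), np.float64(0.572097909403668), np.float64(0.19293720731968392)) [-0.0014 -0.001 ]
sp (np.float64(0.5850063055711654), np.float64(0.525), np.float64(0.211)) move [0.0504 0.0009 0.    ]
sp (np.float64(0.5453744833188677), np.float64(0.5246000000000001), np.float64(0.211)) move [0.0508 0.0008 0.    ]
ring (np.float64(1.4795693570300288), np.float64(0.570097909403668), np.float64(0.19368720731968392)) [ 0.0007 -0.001 ]
sp (np.float64(0.5850063055711654), np.float64(0.525), np.float64(0.211)) move [0.0483 0.0009 0.    ]
sp (np.float64(0.5453744833188677), np.float64(0.5246000000000001), np.float64(0.211)) move [0.0487 0.0007 0.    ]
```

View pics/w4.png

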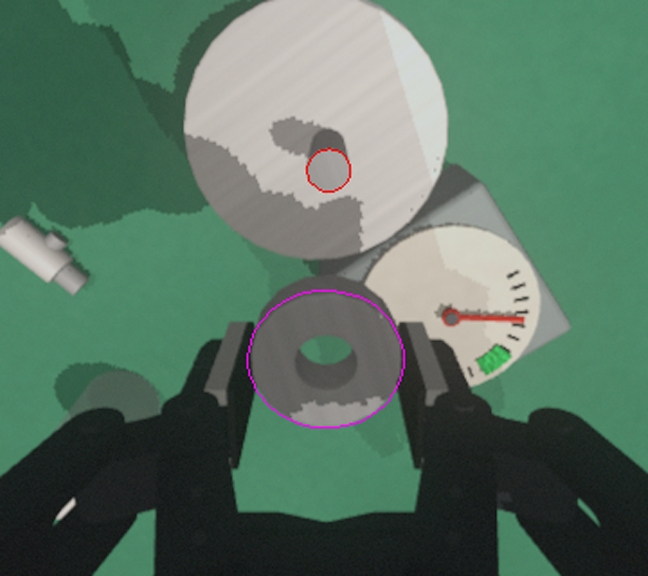

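The magenta circle sits on the ring's top face and the red one on the spindle. The remaining shift is about (48.5, 0.8) mm. I'll move over the spindle at this height and check once settled.

>>> apply_moves:
  motion:
    - {"dx": 0.0485,"dy": 0.0008,"dz": 0,"ax": 0,"ay": 0,"az": 0}
    - {"dx": 0.0485,"dy": 0.0008,"dz": 0,"ax": 0,"ay": 0,"az": 0}
    - {"dx": 0.0485,"dy": 0.0008,"dz": 0,"ax": 0,"ay": 0,"az": 0}
    - {"dx": 0.0485,"dy": 0.0008,"dz": 0,"ax": 0,"ay": 0,"az": 0}

```text
clock: 7.6
eef_pos: [0.5274, 0.2119, 0.188]
orientation: [0.174, 0.985, 0.0, 0.001]
force: [0.1, -0.7, -2.0]
opening: 0.0425
```

```bash
python3 - <<'E'
from h import *
from plant import ctrl
for i in range(3):
    s,c=wcam(ctrl); print(s["clock"],s["eef_pos"],s["force"].round(2))
R=Ro.from_quat(s["orientation"]).as_matrix()
b=ringfit(s,c,s["eef_pos"][2]+.012); d=R.T@(np.r_[b[1:],0]-s["eef_pos"]); print("ring",b,d.round(4))
print("move to spindle",(R.T@np.r_[.5248-b[1],.211-b[2],0]).round(4))
cv2.imwrite("pics/w5.png",cv2.resize(c["img"][220:400,180:380,::-1],None,fx=3,fy=3,interpolation=cv2.INTER_CUBIC))
E
```

```text
7.6 [0.52742183 0.21189293 0.18795819] [ 0.08 -0.74 -2.04]
7.65 [0.52730339 0.21197245 0.18774001] [ 0.79  0.13 -1.26]
7.7 [0.52715664 0.21206708 0.18756788] [-0.35  0.16 -1.75]
ring (np.float64(0.9813007152832125), np.float64(0.5264066396104299), np.float64(0.21106707631227606)) [ 0.0005 -0.0012  0.1876]
move to spindle [ 0.0015 -0.0006 -0.    ]
```

View pics/w5.png

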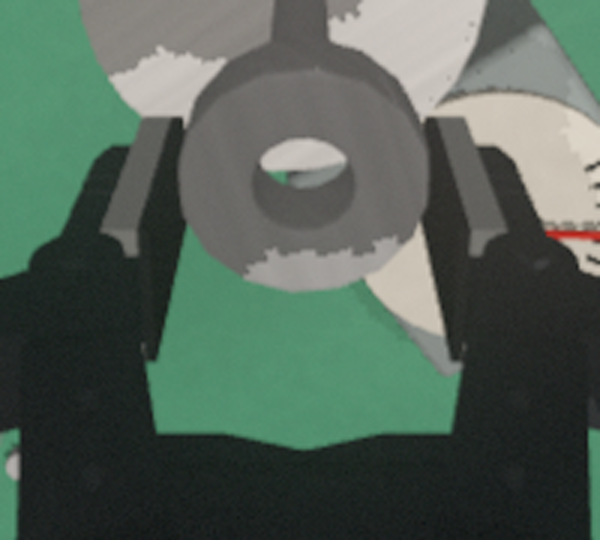

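The ring is nearly above the spindle, with its shaft visible behind the ring at crop (300,20). I'll correct by 1.3 mm and lower to 16 mm past the spindle top. If the ring isn't threaded, that presses about 3 N, well short of red.

>>> apply_moves:
  motion:
    - {"dx": 0.0013,"dy": -0.0004,"dz": 0.008,"ax": 0,"ay": 0,"az": 0}
    - {"dx": 0.0013,"dy": -0.0004,"dz": 0.012,"ax": 0,"ay": 0,"az": 0}
    - {"dx": 0.0013,"dy": -0.0004,"dz": 0.015,"ax": 0,"ay": 0,"az": 0}
    - {"dx": 0.0013,"dy": -0.0004,"dz": 0.015,"ax": 0,"ay": 0,"az": 0}
    - {"dx": 0.0013,"dy": -0.0004,"dz": 0.018,"ax": 0,"ay": 0,"az": 0}
    - {"dx": 0.0013,"dy": -0.0004,"dz": 0.021,"ax": 0,"ay": 0,"az": 0}
    - {"dx": 0.0013,"dy": -0.0004,"dz": 0.025,"ax": 0,"ay": 0,"az": 0}
    - {"dx": 0.0013,"dy": -0.0004,"dz": 0.029,"ax": 0,"ay": 0,"az": 0}
    - {"dx": 0.0013,"dy": -0.0004,"dz": 0.033,"ax": 0,"ay": 0,"az": 0}
    - {"dx": 0.0013,"dy": -0.0004,"dz": 0.033,"ax": 0,"ay": 0,"az": 0}

```text
clock: 9.0
eef_pos: [0.5249, 0.2126, 0.1538]
orientation: [0.173, 0.985, -0.0, -0.0]
force: [0.8, 0.3, -1.1]
opening: 0.0423
```

```bash
cat > chk.py <<'E'
from h import *
from plant import ctrl
import sys
F=[]
for i in range(4):
    s,c=wcam(ctrl); F.append(s["force"])
print(s["clock"],s["eef_pos"].round(4),"F",np.mean(F,0).round(2),s["opening"])
R=Ro.from_quat(s["orientation"]).as_matrix()
b=ringfit(s,c,s["eef_pos"][2]+.012); d=R.T@(np.r_[b[1:],0]-s["eef_pos"]); print("ring",np.round(b,4),d.round(4),"move to spindle",(R.T@np.r_[.5248-b[1],.211-b[2],0]).round(4))
t=ctrl.camera("top"); si=ctrl.camera("side")
A=cv2.resize(c["img"][200:420,140:420,::-1],None,fx=2,fy=2,interpolation=cv2.INTER_CUBIC)
B=cv2.resize(si["img"][150:290,150:290,::-1],(440,440),interpolation=cv2.INTER_CUBIC) 
cv2.imwrite(f"pics/{sys.argv[1]}.png",cv2.resize(np.hstack([A,B])[:, :1000],(800,352)))
cv2.imwrite(f"pics/{sys.argv[1]}t.png",t["img"][:,:,::-1]); pickle.dump((s,c,t,si),open("last.pkl","wb"))
E
python3 chk.py c1
```

```text
9.15 [0.5252 0.2126 0.1545] F [ 0.36  0.34 -1.39] 0.042144065954179265
ring [1.1942 0.5239 0.2119] [ 0.001  -0.0012  0.1545] move to spindle [-0.0011 -0.0005  0.    ]
```

The force stays at the hanging weight of -1.4 N, so the ring is threaded. I'll lower it most of the way.

>>> apply_moves:
  motion:
    - {"dx": 0,"dy": 0,"dz": 0.005,"ax": 0,"ay": 0,"az": 0}
    - {"dx": 0,"dy": 0,"dz": 0.01,"ax": 0,"ay": 0,"az": 0}
    - {"dx": 0,"dy": 0,"dz": 0.015,"ax": 0,"ay": 0,"az": 0}
    - {"dx": 0,"dy": 0,"dz": 0.015,"ax": 0,"ay": 0,"az": 0}

```text
clock: 9.8
eef_pos: [0.5247, 0.2125, 0.1386]
orientation: [0.173, 0.985, -0.0, -0.0]
force: [0.0, 0.8, -1.3]
opening: 0.0423
```

```bash
python3 chk.py c2
```

```text
9.95 [0.5252 0.2126 0.1395] F [ 0.14  0.13 -1.37] 0.042033657419310574
ring [1.4019 0.5237 0.2116] [ 0.0011 -0.0015  0.1395] move to spindle [-0.0013 -0.0002  0.    ]
```

View pics/c2.png

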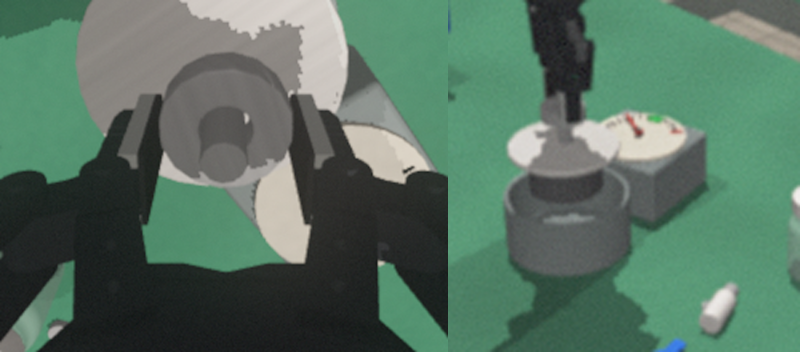

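The picture shows the spindle standing through the bore at (222,160). I'll lower the rest of the way and release.

>>> apply_moves:
  motion:
    - {"dx": 0,"dy": 0,"dz": 0.006,"ax": 0,"ay": 0,"az": 0}
    - {"dx": 0,"dy": 0,"dz": 0.012,"ax": 0,"ay": 0,"az": 0}
    - {"dx": 0,"dy": 0,"dz": 0.018,"ax": 0,"ay": 0,"az": 0}
    - {"dx": 0,"dy": 0,"dz": 0.0225,"ax": 0,"ay": 0,"az": 0}
    - {"dx": 0,"dy": 0,"dz": 0.0225,"ax": 0,"ay": 0,"az": 0}

```text
clock: 10.72
eef_pos: [0.5248, 0.2125, 0.1163]
orientation: [0.173, 0.985, -0.0, -0.0]
force: [-0.3, 0.4, -1.7]
opening: 0.0425
```

>>> apply_moves:
  motion:
    - {"dx": 0,"dy": 0,"dz": 0,"ax": 0,"ay": 0,"az": 0}
    - {"dx": 0,"dy": 0,"dz": 0,"ax": 0,"ay": 0,"az": 0}
    - {"dx": 0,"dy": 0,"dz": 0,"ax": 0,"ay": 0,"az": 0}
    - {"dx": 0,"dy": 0,"dz": 0,"ax": 0,"ay": 0,"az": 0}
    - {"dx": 0,"dy": 0,"dz": 0,"ax": 0,"ay": 0,"az": 0}
    - {"dx": 0,"dy": 0,"dz": 0,"ax": 0,"ay": 0,"az": 0}
  grip: 0

```text
clock: 11.48
eef_pos: [0.5251, 0.2126, 0.1168]
orientation: [0.173, 0.985, 0.0, -0.0]
force: [-0.1, -0.4, -0.0]
opening: 0.0853
```

```bash
python3 chk.py c3
```

```text
11.625 [0.5251 0.2126 0.1168] F [ 0.17 -0.6  -0.16] 0.08561718108350612
ring [2.103  0.5193 0.2134] [ 0.0057 -0.0013  0.1168] move to spindle [-0.0059 -0.0003 -0.    ]
```

>>> apply_moves:
  motion:
    - {"dx": 0,"dy": 0,"dz": -0.06,"ax": 0,"ay": 0,"az": 0}
    - {"dx": 0,"dy": 0,"dz": -0.12,"ax": 0,"ay": 0,"az": 0}
    - {"dx": -0.187,"dy": -0.339,"dz": -0.12,"ax": 0,"ay": 0,"az": 0}
    - {"dx": -0.187,"dy": -0.339,"dz": -0.12,"ax": 0,"ay": 0,"az": 0}
    - {"dx": -0.187,"dy": -0.339,"dz": -0.12,"ax": 0,"ay": 0,"az": 0}
    - {"dx": -0.187,"dy": -0.339,"dz": -0.12,"ax": 0,"ay": 0,"az": 0}
    - {"dx": -0.187,"dy": -0.339,"dz": -0.12,"ax": 0,"ay": 0,"az": 0}
    - {"dx": -0.187,"dy": -0.339,"dz": -0.12,"ax": 0,"ay": 0,"az": 0}
    - {"dx": -0.187,"dy": -0.339,"dz": -0.12,"ax": 0,"ay": 0,"az": 0}
    - {"dx": -0.187,"dy": -0.339,"dz": -0.04,"ax": 0,"ay": 0,"az": 0}
    - {"dx": -0.187,"dy": -0.339,"dz": 0.017,"ax": 0,"ay": 0,"az": 0}
    - {"dx": -0.187,"dy": -0.339,"dz": 0.017,"ax": 0,"ay": 0,"az": 0}

```text
clock: 13.28
eef_pos: [0.5826, -0.1677, 0.0953]
orientation: [0.173, 0.985, 0.001, -0.004]
force: [-0.3, 0.4, 1.0]
opening: 0.0855
```

```bash
python3 - <<'E'
from h import *
from plant import ctrl
for i in range(3): s,c=wcam(ctrl); print(s["clock"],s["eef_pos"],s["force"].round(1))
b=ringfit(s,c,.019); print(b)
R=Ro.from_quat(s["orientation"]).as_matrix(); print((R.T@(np.r_[b[1:],.0075]-s["eef_pos"])).round(4))
k=c["img"][:,:,::-1].copy(); cv2.polylines(k,[proj(c,cyl(*b[1:],.019,.019,.022)[:60]).astype(int)],True,(0,0,255))
t=ctrl.camera("top"); cv2.imwrite("pics/t5.png",t["img"][:,:,::-1]); pickle.dump(t,open("t5.pkl","wb"))
cv2.imwrite("pics/w6.png",np.hstack([cv2.resize(k[120:340,140:420],(440,346)),cv2.resize(t["img"][150:290,145:245,::-1],(247,346),interpolation=cv2.INTER_CUBIC)]))
E
```

```text
13.275 [ 0.58256315 -0.16765488  0.09533402] [-0.3  0.4  1. ]
13.325 [ 0.58358355 -0.16821928  0.09681266] [-1.2  0.2 -0.1]
13.375 [ 0.58494567 -0.16903607  0.09973682] [ 0.1 -0.5  1.8]
(np.float64(0.5012340216288597), np.float64(0.5851956661566501), np.float64(-0.16953607347778746))
[-0.0005 -0.0004  0.0922]
```

View pics/w6.png

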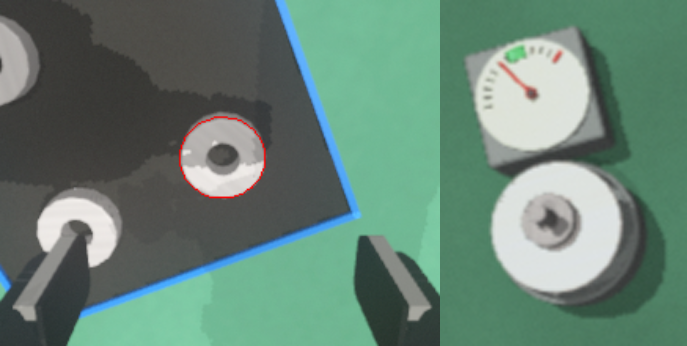

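The fit is on the second ring at (222,157). On the right, ring one lies on the pan and the needle is just short of green, so one more ring is needed.

>>> apply_moves:
  motion:
    - {"dx": -0.0002,"dy": -0.0004,"dz": 0.05,"ax": 0,"ay": 0,"az": 0}
    - {"dx": -0.0002,"dy": -0.0004,"dz": 0.082,"ax": 0,"ay": 0,"az": 0}
    - {"dx": -0.0002,"dy": -0.0004,"dz": 0.092,"ax": 0,"ay": 0,"az": 0}
    - {"dx": -0.0002,"dy": -0.0004,"dz": 0.092,"ax": 0,"ay": 0,"az": 0}
    - {"dx": -0.0002,"dy": -0.0004,"dz": 0.092,"ax": 0,"ay": 0,"az": 0}

```text
clock: 14.1
eef_pos: [0.587, -0.1711, 0.0103]
orientation: [0.173, 0.985, -0.001, 0.002]
force: [-0.1, 0.0, 0.7]
opening: 0.0857
```

>>> apply_moves:
  motion:
    - {"dx": 0,"dy": 0,"dz": 0,"ax": 0,"ay": 0,"az": 0}
    - {"dx": 0,"dy": 0,"dz": 0,"ax": 0,"ay": 0,"az": 0}
    - {"dx": 0,"dy": 0,"dz": 0,"ax": 0,"ay": 0,"az": 0}
    - {"dx": 0,"dy": 0,"dz": 0,"ax": 0,"ay": 0,"az": 0}
    - {"dx": 0,"dy": 0,"dz": 0,"ax": 0,"ay": 0,"az": 0}
    - {"dx": 0,"dy": 0,"dz": 0,"ax": 0,"ay": 0,"az": 0}
    - {"dx": 0,"dy": 0,"dz": 0,"ax": 0,"ay": 0,"az": 0}
    - {"dx": 0,"dy": 0,"dz": 0,"ax": 0,"ay": 0,"az": 0}
  grip: 1
  squeeze: 40

```text
clock: 15.1
eef_pos: [0.5858, -0.1704, 0.0088]
orientation: [0.173, 0.985, -0.0, 0.0]
force: [-1.6, 1.2, 6.6]
opening: 0.0422
```

>>> apply_moves:
  motion:
    - {"dx": 0,"dy": 0,"dz": -0.03,"ax": 0,"ay": 0,"az": 0}
    - {"dx": 0,"dy": 0,"dz": -0.08,"ax": 0,"ay": 0,"az": 0}
    - {"dx": 0,"dy": 0,"dz": -0.14,"ax": 0,"ay": 0,"az": 0}
    - {"dx": 0,"dy": 0,"dz": -0.2,"ax": 0,"ay": 0,"az": 0}
    - {"dx": 0,"dy": 0,"dz": -0.21,"ax": 0,"ay": 0,"az": 0}
    - {"dx": 0,"dy": 0,"dz": -0.21,"ax": 0,"ay": 0,"az": 0}

```text
clock: 15.85
eef_pos: [0.5856, -0.1704, 0.2179]
orientation: [0.173, 0.985, -0.0, 0.0]
force: [-0.3, 0.5, -1.9]
opening: 0.0419
```

```bash
python3 - <<'E'
from h import *
from plant import ctrl
for i in range(3): s,c=wcam(ctrl)
print(s["clock"],s["eef_pos"],s["force"],s["opening"])
R=Ro.from_quat(s["orientation"]).as_matrix()
for o in (.0095,.0105,.0115,.0125): 
    b=ringfit(s,c,s["eef_pos"][2]+o); d=(R.T@(np.r_[b[1:],0]-s["eef_pos"])); print(o,b[0],d[:2].round(4))
print("to hover 50 short",(R.T@(np.r_[.5248,.211,.185]-s["eef_pos"])-[.05,0,0]-np.r_[d[:2],0]).round(4))
E
```

```text
15.95 [ 0.58466156 -0.16991288  0.21555626] [ 0.73846376  1.06247806 -1.60991986] 0.04185880327586702
0.0095 1.133962298119056 [-0.0002 -0.0011]
0.0105 1.225647267977075 [ 0.0003 -0.0012]
0.0115 1.328260503187488 [ 0.0008 -0.0012]
0.0125 1.4313053631103523 [ 0.0016 -0.0012]
to hover 50 short [0.1344 0.3389 0.0313]
```

>>> apply_moves:
  motion:
    - {"dx": 0.1868,"dy": 0.3392,"dz": 0,"ax": 0,"ay": 0,"az": 0}
    - {"dx": 0.1868,"dy": 0.3392,"dz": 0,"ax": 0,"ay": 0,"az": 0}
    - {"dx": 0.1868,"dy": 0.3392,"dz": 0,"ax": 0,"ay": 0,"az": 0}
    - {"dx": 0.1868,"dy": 0.3392,"dz": 0,"ax": 0,"ay": 0,"az": 0}
    - {"dx": 0.1868,"dy": 0.3392,"dz": 0,"ax": 0,"ay": 0,"az": 0}
    - {"dx": 0.1868,"dy": 0.3392,"dz": 0,"ax": 0,"ay": 0,"az": 0}
    - {"dx": 0.1868,"dy": 0.3392,"dz": 0,"ax": 0,"ay": 0,"az": 0}
    - {"dx": 0.1868,"dy": 0.3392,"dz": 0.03,"ax": 0,"ay": 0,"az": 0}
    - {"dx": 0.1868,"dy": 0.3392,"dz": 0.03,"ax": 0,"ay": 0,"az": 0}
    - {"dx": 0.1868,"dy": 0.3392,"dz": 0.03,"ax": 0,"ay": 0,"az": 0}
    - {"dx": 0.1868,"dy": 0.3392,"dz": 0.03,"ax": 0,"ay": 0,"az": 0}

```text
clock: 17.38
eef_pos: [0.526, 0.2118, 0.1888]
orientation: [0.173, 0.985, 0.0, 0.001]
force: [-0.2, -0.1, -1.2]
opening: 0.042
```

```bash
sed -i 's/+\.012)/+.0102)/' chk.py; python3 chk.py c4
```

```text
17.525 [0.5258 0.212  0.1885] F [ 0.05  0.48 -1.35] 0.041769339401509654
ring [0.8163 0.5246 0.2113] [ 0.0011 -0.0012  0.1885] move to spindle [-0.0003 -0.0002  0.    ]
```

>>> apply_moves:
  motion:
    - {"dx": 0.0004,"dy": 0.0002,"dz": 0.01,"ax": 0,"ay": 0,"az": 0}
    - {"dx": 0.0004,"dy": 0.0002,"dz": 0.018,"ax": 0,"ay": 0,"az": 0}
    - {"dx": 0.0004,"dy": 0.0002,"dz": 0.021,"ax": 0,"ay": 0,"az": 0}
    - {"dx": 0.0004,"dy": 0.0002,"dz": 0.023,"ax": 0,"ay": 0,"az": 0}
    - {"dx": 0.0004,"dy": 0.0002,"dz": 0.026,"ax": 0,"ay": 0,"az": 0}
    - {"dx": 0.0004,"dy": 0.0002,"dz": 0.03,"ax": 0,"ay": 0,"az": 0}
    - {"dx": 0.0004,"dy": 0.0002,"dz": 0.033,"ax": 0,"ay": 0,"az": 0}
    - {"dx": 0.0004,"dy": 0.0002,"dz": 0.036,"ax": 0,"ay": 0,"az": 0}
    - {"dx": 0.0004,"dy": 0.0002,"dz": 0.036,"ax": 0,"ay": 0,"az": 0}

```text
clock: 18.8
eef_pos: [0.5249, 0.2126, 0.1515]
orientation: [0.173, 0.985, -0.0, -0.0]
force: [0.7, 0.4, -1.4]
opening: 0.042
```

```bash
python3 chk.py c5
```

```text
18.95 [0.5252 0.2126 0.152 ] F [ 0.19  0.21 -1.37] 0.041997270615161175
ring [0.9353 0.5239 0.2118] [ 0.001  -0.0012  0.152 ] move to spindle [-0.0011 -0.0005  0.    ]
```

View pics/c5.png

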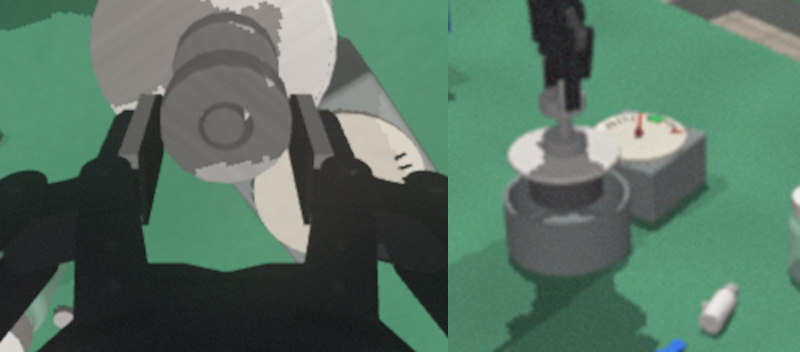

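The spindle shows inside the bore at (225,125) and the force still reads only the hanging weight, so it is threaded. Lowering onto ring one and releasing.

>>> apply_moves:
  motion:
    - {"dx": 0,"dy": 0,"dz": 0.006,"ax": 0,"ay": 0,"az": 0}
    - {"dx": 0,"dy": 0,"dz": 0.012,"ax": 0,"ay": 0,"az": 0}
    - {"dx": 0,"dy": 0,"dz": 0.018,"ax": 0,"ay": 0,"az": 0}
    - {"dx": 0,"dy": 0,"dz": 0.023,"ax": 0,"ay": 0,"az": 0}
    - {"dx": 0,"dy": 0,"dz": 0.026,"ax": 0,"ay": 0,"az": 0}
    - {"dx": 0,"dy": 0,"dz": 0.026,"ax": 0,"ay": 0,"az": 0}

```text
clock: 19.85
eef_pos: [0.525, 0.2126, 0.1256]
orientation: [0.173, 0.985, -0.0, -0.0]
force: [-0.0, -0.6, -1.6]
opening: 0.0418
```

>>> apply_moves:
  motion:
    - {"dx": 0,"dy": 0,"dz": 0,"ax": 0,"ay": 0,"az": 0}
    - {"dx": 0,"dy": 0,"dz": 0,"ax": 0,"ay": 0,"az": 0}
    - {"dx": 0,"dy": 0,"dz": 0,"ax": 0,"ay": 0,"az": 0}
    - {"dx": 0,"dy": 0,"dz": 0,"ax": 0,"ay": 0,"az": 0}
    - {"dx": 0,"dy": 0,"dz": 0,"ax": 0,"ay": 0,"az": 0}
    - {"dx": 0,"dy": 0,"dz": 0,"ax": 0,"ay": 0,"az": 0}
  grip: 0

```text
clock: 20.6
eef_pos: [0.5251, 0.2126, 0.1258]
orientation: [0.173, 0.985, 0.0, 0.0]
force: [0.5, 0.2, 0.8]
opening: 0.0856
```

>>> apply_moves:
  motion:
    - {"dx": 0,"dy": 0,"dz": -0.04,"ax": 0,"ay": 0,"az": 0}
    - {"dx": 0,"dy": 0,"dz": -0.1,"ax": 0,"ay": 0,"az": 0}
    - {"dx": 0,"dy": 0,"dz": -0.15,"ax": 0,"ay": 0,"az": 0}
    - {"dx": -0.05,"dy": 0,"dz": -0.15,"ax": 0,"ay": 0,"az": 0}
    - {"dx": -0.05,"dy": 0,"dz": -0.15,"ax": 0,"ay": 0,"az": 0}
    - {"dx": -0.05,"dy": 0,"dz": -0.15,"ax": 0,"ay": 0,"az": 0}
    - {"dx": -0.05,"dy": 0,"dz": -0.15,"ax": 0,"ay": 0,"az": 0}

```text
clock: 21.48
eef_pos: [0.5714, 0.1959, 0.276]
orientation: [0.173, 0.985, 0.0, -0.0]
force: [0.0, 0.4, -0.2]
opening: 0.0856
```

```bash
python3 - <<'E'
from h import *
from plant import ctrl
for i in range(3): s,c=wcam(ctrl)
print(s["clock"],s["eef_pos"],s["force"],s["opening"])
pickle.dump((s,c),open("w9.pkl","wb")); si=ctrl.camera("side")
cv2.imwrite("pics/w9.png",np.hstack([cv2.resize(c["img"][80:300,180:420,::-1],(480,440),interpolation=cv2.INTER_CUBIC),cv2.resize(si["img"][160:290,160:250,::-1],(305,440),interpolation=cv2.INTER_CUBIC)]))
E
```

```text
21.575 [0.57151391 0.19594071 0.27621404] [0.75268323 0.23967781 0.39473908] 0.08542233713993604
```

The picture limit is reached, so I'll check numerically: needle angle against the green and red marks, and the top ring's height and fit.

```bash
python3 - <<'E'
from h import *
def dial(c,name,hub=np.array([.6427,.2409])):
    hsv=cv2.cvtColor(c["img"],cv2.COLOR_RGB2HSV).astype(int); H,S,V=[hsv[...,i] for i in range(3)]
    hp=proj(c,[*hub,.064])[0]; yy,xx=np.mgrid[:420,:560]
    G=np.array([ray(c,(x,y),.064)[:2]-hub for y,x in np.argwhere(np.hypot(xx-hp[0],yy-hp[1])<45)]); I=np.argwhere(np.hypot(xx-hp[0],yy-hp[1])<45)
    h=H[I[:,0],I[:,1]];s=S[I[:,0],I[:,1]];v=V[I[:,0],I[:,1]]
    r=np.hypot(*G.T); red=((h<8)|(h>172))&(s>110)&(v>60); gr=(h>50)&(h<75)&(s>150)&(r<.047)&(r>.02)
    an=np.degrees(np.arctan2(G[:,1],G[:,0]))
    mark=red&(np.abs(an+33)<12)&(r>.028); nd=red&~mark&(r>.012)&(r<.033)
    print(name,"n",red.sum(),gr.sum(),mark.sum(),nd.sum(),"needle",np.median(an[nd]).round(1),"green",an[gr].min().round(1) if gr.any() else 0,an[gr].max().round(1) if gr.any() else 0,"redmark",np.median(an[mark]) if mark.any() else None)
    if mark.any(): print("  needle rad from red mark:",2.4-np.radians(np.median(an[nd])-np.median(an[mark])))
s0,c0=pickle.load(open("w1.pkl","rb")); dial(c0,"start")
s,c=pickle.load(open("w9.pkl","rb")); dial(c,"now")
for z in (.118,.122,.126,.130,.134,.138,.142): print(z,np.round(ringfit(s,c,z,guess=(.5248,.211)),4))
print("spindle",[np.round(spfit(c,z),4) for z in (.148,.152,.156)])
E
```

```text
start n 100 35 21 33 needle 66.7 green 12.8 33.7 redmark -34.30055434368315
  needle rad from red mark: 0.6368204402735764
now n 89 2 21 33 needle 23.4 green 14.2 22.9 redmark -34.25214644297778
  needle rad from red mark: 1.3934367366201983
0.118 [0.8959 0.5248 0.2125]
0.122 [0.9022 0.5243 0.2128]
0.126 [0.9393 0.524  0.2128]
0.13 [1.0215 0.5238 0.2128]
0.134 [1.1281 0.5233 0.2125]
0.138 [1.2391 0.5226 0.2122]
0.142 [1.3529 0.5223 0.2122]
spindle [array([1.2513, 0.5182, 0.2054]), array([1.2955, 0.5182, 0.2058]), array([1.3239, 0.5178, 0.2066])]
```

```bash
python3 - <<'E'
from h import *
from plant import ctrl
t=ctrl.camera("top"); s=ctrl.sense()
print([ (round(r["conf"],2),np.round(r["box"])) for r in ctrl.outline_of("ring0","top")], s["clock"], s["qd"].round(3))
print(ctrl.finish_job())
E
```

```text
[(0.79, array([399., 199.,  20.,  21.])), (0.69, array([398., 245.,  25.,  20.])), (0.67, array([394., 313.,  24.,  16.])), (0.65, array([175., 227.,  25.,  22.])), (0.49, array([340., 184., 106., 106.]))] 21.725 [-0.001  0.006  0.005 -0.001 -0.001  0.001]
the job is handed in; nothing more can be done
None
```

I threaded two grey steel rings onto the spindle, and the needle now rests in the green zone. The job was handed in at 21.7 s with the gripper clear and open. The other two rings are still in the tray, and I did not go near the orange look-alikes.

- **Needle:** it reads about 1.39 rad, against a green zone of 1.226 to 1.645. It started at about 0.64, and the rise of 0.76 matches the weight of two rings.
- **Overload:** while lowering, the force never showed more than the hanging ring's weight, so the spindle was not pressed towards the red mark.
- **Ring one:** the wrist picture showed the spindle through its bore, and a later top view showed it on the pan.
- **Ring two:** the wrist picture showed it threaded. I could not view the final stack because the 12-picture limit was reached. A numeric fit put its top at about 118–126 mm, against roughly 127 mm expected for a fully seated stack. It is a loose fit that doesn't pin the height down closely.
- **Failed check:** a final numeric fit of the spindle top gave nothing usable, because its edges were masked by the rings.
- **Not rechecked:** I did not measure the jar, inflator, tire lever or valve wrench at the end. The planned paths kept clear of all four.

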